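# Open the locked carry-box and serve the last soup bowl its rice cake

### The job

One of the three soup bowls on the tray has no rice cake yet. Swing the carry-box's handle down behind the box to unlock its lid, squeeze the lid's two buttons together, lift the lid off and set it down right way up on the white cutting board; then take one rice cake from the box and lay it in the empty bowl. Do not drop the lid or the cake from any height, and leave the knife, the two filled bowls and the other cake in the box where they are.

Things in the scene. Friction and masses are not known exactly. Their poses are not given: they have to be found in the camera images.
- box: White insulated carry-box, fixed, 120 (x) x 190 (y) x 130 mm high, walls 14. Origin under its centre; y along its length, +x side = its back, away from the robot. Inside, the steel tray floor under the cakes is 92 x 162 and 90 above the worktop (40 below the rim). The lid's flange sits on the rim.
- handle (a joint): Angle (rad) of the U-shaped aluminium carrying handle. 0 = upright over the lid (locked), grows as it swings to the box's back (+x), 1.57 = level, stop at 1.72; starts at 0 to 0.12. About 0.5 N at the bar moves it; past 0.4 it falls on by itself. Upright, the orange tongue under its bar stands between the lid's buttons so that they cannot be squeezed, and the bar holds the lid down.
- handle_bar (a point): Middle of the handle's cross bar (along the box's y, 11 mm thick; dark sleeve 13 thick over the middle 130), 128 from the pivots, so 183 above the worktop when upright. Orange tongue (26 in x, 38 in y) reaches 15 below the bar's axis at its middle. The side arms run outside the box ends, 104 either side.
- handle_pivot (a point): Middle of the handle's pivot axis, on the box's centre line 55 mm above the worktop; the axis runs along the box's y.
- lid_grip (a point): Centre of the lid's grip, half-way up its two blue spring buttons. They face out to the lid's +y and -y: 60 mm over their outer faces, each 36 long (x), 26 high (13 below to 13 above this point). Squeezed, each goes in 8 (44 over faces) against 3 to 6.5 N and draws a bolt from under the box's rim; keep squeezed while lifting. 18 above the lid's flat top, 163 above the worktop when shut.
- lid: Grey-white lift-off lid, 0.38 kg: flange 120 (x) x 190 (y) x 15 mm, plug 88 x 159 x 15 deep under it. Origin at the centre of the flange's underside (130 above the worktop when shut), axes as the box's when shut. Set down, it stands on its plug, the grip centre 48 above what it stands on. It is clear of the box after 30 of lift.
- board: White cutting board, fixed, 360 (x) x 220 (y) x 15 mm thick, origin under its centre, to the left or right of the box. A knife lies across its far end, along y at about x = +145; the rest, from x = -180 to +120, is clear for the lid.
- knife: All-steel petty knife, about 225 mm long (y), 30 wide (x), lying on the board; origin underneath. Leave it.
- cake_1_c (a point): Centre of a toasted rice cake (firm block 52 (x) x 34 (y) x 18 mm high, 45 g, pale with brown grill marks) lying flat on the tray floor in the +y half of the box, about 36 from its middle, long side about along the box's x. Turns with the cake.
- cake_2_c (a point): Centre of the second, identical rice cake, in the -y half of the box. Either one may be used; the other stays in the box.
- cake_1: Rice cake 1, origin at the centre of its underside.
- cake_2: Rice cake 2, origin at the centre of its underside.
- empty_bowl: The red soup bowl without a cake: 120 mm across the rim, 56 high, wall 3.5, inner floor about 68 across and 6 above its underside; loose, 0.16 kg. Origin at the centre of its underside, 6 above the worktop on the dark red tray (420 x 160, rim 12 high), across the box from the board. One of three in a row along the tray, centres 128 apart.
- bowl_2: Identical red bowl that already holds a rice cake; leave it.
- bowl_3: The other red bowl that already holds a rice cake; leave it.
Not all that is in view belongs to the job. Leave any red look-alike of the box alone.

How it is judged:
On the way, in this order (a step that is already met when the one before it is completed fails the run):
1. the carrying handle is swung down behind the box while the lid is still shut (value of joint handle above 1.3 rad and z of lid_grip in the frame of box below 0.17 m and horizontal distance between lid_grip and box below 0.01 m), for 0.1 s.
2. the lid is lifted clear of the box (z of lid_grip in the frame of box above 0.19 m), for 0.1 s.
3. the lid stands right way up on the cutting board, let go (z of lid_grip in the frame of board between 0.056 and 0.07 m and angle between lid_grip's own z axis and vertical below 0.08 rad and x of lid_grip in the frame of board between -0.13 and 0.065 m and y of lid_grip in the frame of board between -0.07 and 0.07 m and contact force between the fingers and lid below 0.1 N), for 0.2 s.
4. a rice cake is lifted out of the box (z of any of cake_1_c, cake_2_c in the frame of box above 0.135 m), for 0.05 s.
At the end, for the whole second after the job is handed in: Handle down past 1.3 rad; lid level (0.08 rad) and right way up on the board's clear part (grip x -130 to 65, y within 70 mm of its centre); one cake in the empty bowl (within 30 mm of its axis, 5 to 40 mm above its underside), bowl upright; the other cake in the box; all at rest (value of joint handle above 1.3 rad and z of lid_grip in the frame of board between 0.056 and 0.07 m and angle between lid_grip's own z axis and vertical below 0.08 rad and x of lid_grip in the frame of board between -0.13 and 0.065 m and y of lid_grip in the frame of board between -0.07 and 0.07 m and linear speed of each of lid, empty_bowl below 0.03 m/s and angle between empty_bowl's own z axis and vertical below 0.15 rad and ((horizontal distance between cake_1_c and empty_bowl below 0.03 m and z of cake_1_c in the frame of empty_bowl between 0.005 and 0.04 m and linear speed of cake_1 below 0.03 m/s and x of cake_2_c in the frame of box between -0.046 and 0.046 m and y of cake_2_c in the frame of box between -0.081 and 0.081 m and z of cake_2_c in the frame of box below 0.118 m) or (horizontal distance between cake_2_c and empty_bowl below 0.03 m and z of cake_2_c in the frame of empty_bowl between 0.005 and 0.04 m and linear speed of cake_2 below 0.03 m/s and x of cake_1_c in the frame of box between -0.046 and 0.046 m and y of cake_1_c in the frame of box between -0.081 and 0.081 m and z of cake_1_c in the frame of box below 0.118 m))); the robot touches nothing.
It fails at once if a filled bowl is shoved (more than 30 mm) (distance of any of bowl_2, bowl_3 from where it was at the start of the episode above 0.03 m).
It fails at once if a filled bowl is tipped (angle between any of bowl_2, bowl_3's own z axis and vertical above 0.4 rad).
It fails at once if the knife is moved (more than 30 mm) (distance of knife from where it was at the start of the episode above 0.03 m).
It fails at once if the lid falls (faster than 0.8 m/s out of the fingers) (linear speed of lid above 0.8 m/s and contact force between the fingers and lid below 0.1 N).
It fails at once if a cake falls (faster than 1 m/s out of the fingers) ((linear speed of cake_1 above 1 m/s and contact force between the fingers and cake_1 below 0.1 N) or (linear speed of cake_2 above 1 m/s and contact force between the fingers and cake_2 below 0.1 N)).
It also fails if it takes over 69 s, if anything falls off the work surface, if the arm or the gripper's body presses on something with over 40 N, if the wrist force passes 120 N, or if a joint passes its speed limit or range.

### The arm

A 7-joint arm with a two-finger parallel gripper is mounted at the origin on the work surface. World frame = base frame: x ahead of the robot, y to its left, z up, the work surface at z = 0. Lengths are in m, angles in rad, forces in N, time in s.
With the tool pointing down it reaches from about 0.35 to 0.9 m from the base axis. Payload 8.1 kg.
Tool frame: the origin (TCP) lies midway between the tips of the shut fingers; the grasp point (between the pads) lies 19 mm behind it; x points along the fingers, z is the direction in which the jaws open and shut, and the axes are right-handed (so a half turn about x gives the same grasp; the last joint's range is limited). The gripper opens to 92 mm and grips with 3 to 60 N. Pads are 19 mm wide; open, the fingers measure 130 mm over their backs; the gripper's body (75 mm by 190 mm) begins 47 mm behind the grasp point.
Start: joints at [-1.421, 0.434, 0.025, 1.573, -0.012, 1.134, -0.075], TCP at [0.156, 0.605, 0.227] pointing down, gripper open.
Joint ranges: [-2.62, 2.62], [-0.44, 2.09], [-1.27, 1.32], [0.08, 2.57], [-1.32, 4.46], [0.12, 2], [-2.74, 2.74]. Speed limits (rad/s): [2.22, 2.22, 3.01, 3.01, 3.14, 3.14, 3.14].

### API

Orientations are given as a rotation vector (axis times angle).
In Python, from cell import arm, optics, finder gives the robot as it stands.
- The arm moves only by the tool send_rows, never from a script. Its argument "rows" is a list that holds one entry, the list of rows, each a list of 7 numbers: the shift along the tool's x, y, z in mm, then the turn, a rotation vector about the tool's x, y, z in degrees, then the opening in per cent of the stroke, from 0 (shut) to 100 (fully open). A call has exactly 8 rows; each row is the pose to reach, as a shift and turn from the pose commanded when the call began, along the tool's axes at that moment; what a row does not reach only later rows make up. A row lasts 1/10 s, in which the tool goes at most 50 mm and 8.59 degrees, less where a joint would pass 70% of its speed; a pose out of reach is approached as far as the arm can. A call with a gripper value outside its range is refused whole. The fingers move at their own pace and stop on an object; "grip_force" is the grip in N (left out, the last holds). Time passes only in rows, so rows that repeat a pose let the fingers close, or fill a call up. It gives the time, the measured TCP pose, the force and the opening at its end, in the units of the state.
- arm.observe(): the state, without advancing time (a new reading comes with each control period).
- optics.get_image(name): name is "scene" or "top" or "wrist"; returns (picture, depth): 480x640x3 uint8, red, green, blue; 480x640 float32, m along the optical axis (not along the pixel's ray), 0 where there is no reading.
- optics.get_calibration(name): a dict with "camera_matrix" (3x3 intrinsics, pixels), "D" ([k1, k2, p1, p2, k3] as OpenCV has them; the pictures are not rectified), "position" and "orientation" of the camera in the world; the wrist camera has in their place "T_tool_cam" (4x4, takes a point from camera to tool coordinates, whose origin is the TCP and whose axes are the tool frame's). Camera axes: x right, y up, looking along -z (the intrinsics and any distortion apply to the point x, -y, -z); pixel columns grow to the right and rows downward; lengths in m; the calibration is good to about 2 mm. A picture is of the moment at which its call begins: read the wrist's pose just before it. get_calibration takes no time and is no camera call.
- arm.sign_off(): hands the job in, once; it reports no verdict.
Trained networks look in the newest picture that a camera, given by its name, has taken for a name from the list of things; names that differ only in an ending like _2 or _b are one class to them, and where a whole thing is asked for, a point or a joint stands for the part that bears it (a point fixed in the world has none). Each returns a list of dicts, best first, with "confidence" (0 to 1); they miss things now and then, are a little off and sometimes report something else, mostly with a low value. They report only what shows in the picture. A call takes as long as a camera call. They do not tell look-alikes from the thing itself.
- finder.search_frame(camera, thing): "bbox" ([left, top, width, height] in pixels, round what is visible of it).
- finder.regions_of(camera, thing): "region" (480x640 bool, what is visible of it) and "bbox" ([left, top, width, height] in pixels, round what is visible of it).
- finder.place_of(camera, thing): "xy" ([column, row] in pixels: a listed point, or the origin of a listed thing).
The state is a dict: "clock": time; "joints": joint angles; "dq": joint speeds; "joint_efforts": joint torques, N m; "position": TCP position; "ee_rot": TCP orientation; "force": force on the tool from outside, world axes, zero at the start; "ft_torque": the same for the moment, N m; "width": opening from 0.0 (shut) to 1.0 (fully open).
Only numpy, scipy, OpenCV 4.12 (cv2) and the standard library are available. Lean on these libraries where they do the work, as an engineer would, in place of code of your own. Each camera call takes 0.05 s, during which the arm holds its last target.

## Working session

There is one attempt and no reset: what is moved stays moved. The work goes in short steps, Python scripts to look and compute and a tool call to move; the robot and the scene stay as the last step left them, time stands still between calls to the robot, and variables do not carry over. Pictures are saved under pics/ and viewed, and the job is handed in when it is done.

Besides the shell and the picture viewer there is one more tool, called as name([rows], argument=value, ...), one row to a line, values as JSON. send_rows: Moves the arm, as the interface text tells. Its arguments: {"type":"object","properties":{"rows":{"type":"array"},"grip_force":{"type":"number"}},"required":["rows"]}

```bash
ls; mkdir -p pics
cat > h.py <<'E'
import numpy as np, cv2
from scipy.spatial.transform import Rotation as R
from cell import arm, optics, finder
def grab(n):
    s=arm.observe(); im,d=optics.get_image(n); return s,im,d
def cam(n,s):
    c=optics.get_calibration(n); K=np.array(c['camera_matrix']);D=np.array(c['D'])
    if n=='wrist':
        T=np.eye(4);T[:3,:3]=R.from_rotvec(s['ee_rot']).as_matrix();T[:3,3]=s['position'];T=T@np.array(c['T_tool_cam'])
    else:
        o=np.array(c['orientation']);T=np.eye(4);T[:3,3]=c['position']
        T[:3,:3]=o if o.shape==(3,3) else R.from_rotvec(o).as_matrix() if o.size==3 else R.from_quat(o).as_matrix()
    return K,D,T
def world(n,s,uv,dep):
    K,D,T=cam(n,s);uv=np.atleast_2d(np.array(uv,float));dep=np.atleast_1d(dep)
    p=cv2.undistortPoints(uv[:,None],K,D)[:,0]
    P=np.c_[p[:,0]*dep,-p[:,1]*dep,-dep]
    return P@T[:3,:3].T+T[:3,3]
def onz(n,s,uv,z):
    K,D,T=cam(n,s);a=world(n,s,uv,1.0);o=T[:3,3]
    d=a-o;return o+d*((z-o[2])/d[:,2])[:,None]
def cloud(n,s,d,sub=1):
    v,u=np.nonzero(d>0);return np.c_[u,v],world(n,s,np.c_[u,v],d[v,u])
def proj(n,s,P):
    K,D,T=cam(n,s);P=np.atleast_2d(P);q=(P-T[:3,3])@T[:3,:3];q=q*[1,-1,-1]
    return cv2.projectPoints(q,np.zeros(3),np.zeros(3),K,D)[0][:,0]
def save(f,im): cv2.imwrite('pics/'+f,im[...,::-1])
E
python3 - <<'E'
from h import *
print(arm.observe())
for n in ['scene','top']:
    s,im,d=grab(n);save(n+'0.png',im);np.savez(n+'0.npz',im=im,d=d)
    c=optics.get_calibration(n);print(c)
    for t in ['box','handle_bar','lid_grip','board','empty_bowl','knife','lid']:
        for r in finder.place_of(n,t)[:4]: print(n,t,np.round(r['xy']),round(r['confidence'],2))
print(optics.get_calibration('wrist'))
E
```

```text
pics
{'clock': 0.0, 'joints': array([-1.42058356,  0.43523538,  0.02497689,  1.57410101, -0.01161578,
        1.13399111, -0.07509757]), 'dq': array([-0.00057358, -0.00066853, -0.00012644, -0.00085217,  0.00063036,
        0.00149899,  0.00024846]), 'joint_efforts': array([ 7.88345769e-04, -6.67857170e+01,  9.85405035e-01, -3.14460397e+01,
       -6.05108030e-02,  4.34252957e-02,  1.83995967e-04]), 'position': array([0.15625464, 0.60462231, 0.22593579]), 'ee_rot': array([-1.02198164,  1.31947942,  1.02019014]), 'force': array([ 0.3917497 , -0.08535745,  0.26049629]), 'ft_torque': array([0.03746484, 0.03373939, 0.00737165]), 'width': 1.003045895524479}
{'camera_matrix': array([[516.4555745 ,   0.        , 308.96917827],
       [  0.        , 516.4555745 , 241.93891606],
       [  0.        ,   0.        ,   1.        ]]), 'D': array([0.00025172, 0.        , 0.        , 0.        , 0.        ]), 'position': array([ 0.93202737, -0.3451099 ,  1.07946397]), 'orientation': array([0.54728107, 0.27484029, 0.95452574])}
scene box [142. 260.] 0.77
scene box [327. 321.] 0.75
scene handle_bar [3
[... 787 characters left out ...]
4.] 0.76
top empty_bowl [197. 206.] 0.93
top knife [447. 150.] 0.82
top lid [329. 177.] 0.85
{'camera_matrix': array([[430.83023292,   0.        , 319.80089376],
       [  0.        , 430.83023292, 242.81076162],
       [  0.        ,   0.        ,   1.        ]]), 'D': array([-0.04177924,  0.        ,  0.        ,  0.        ,  0.        ]), 'T_tool_cam': array([[-7.99579108e-04,  2.92546136e-01, -9.56251075e-01,
        -1.57982590e-01],
       [ 1.46671472e-04,  9.56251405e-01,  2.92546114e-01,
         7.94432318e-02],
       [ 9.99999670e-01,  9.36590080e-05, -8.07506818e-04,
        -1.13822304e-03],
       [ 0.00000000e+00,  0.00000000e+00,  0.00000000e+00,
         1.00000000e+00]])}
```

View pics/scene0.png

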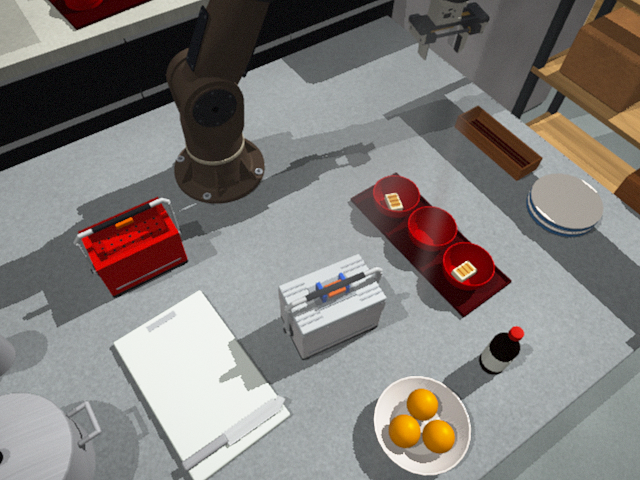

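View pics/top0.png

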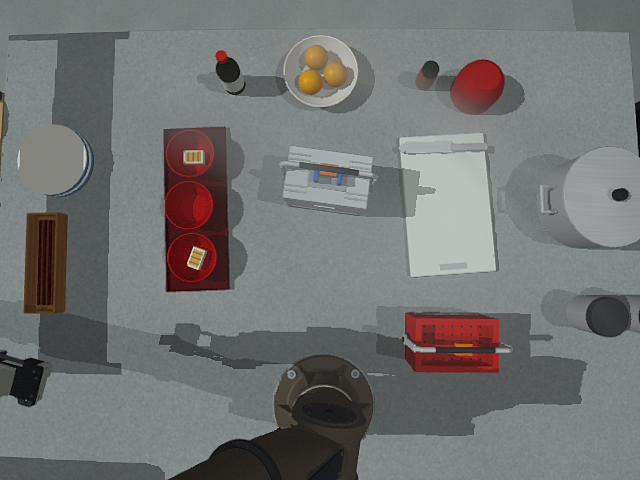

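The top view shows the white box at (328,177) and the red look-alike at (452,345). The board is at (447,204) with the knife at (447,145). The bowls sit at (190,154) filled, (189,205) empty and (191,257) filled. Candidates: for the box, white (328,177) or red (452,345), and I choose white. For the bowl, I choose the middle one at (189,205).

Run:
```python
from h import *
s=arm.observe()
for n in ['top','scene']:
    z=np.load(n+'0.npz');im,d=z['im'],z['d']
    uv,P=cloud(n,s,d)
    C=im[uv[:,1],uv[:,0]].astype(int)
    print(n,'table z',np.median(P[(abs(P[:,2])<.02),2]))
    m=(P[:,0]>.35)&(P[:,0]<.7)&(P[:,1]>-.15)&(P[:,1]<.15)
    # lid top ~145, rim
    a=m&(abs(P[:,2]-.145)<.006)
    q=P[a,:2].astype(np.float32); print('lidtop',len(q),cv2.minAreaRect(q),np.median(P[a,2]))
    b=m&(P[:,2]>.172)&(P[:,2]<.2)
    q=P[b,:2].astype(np.float32);print('bar',len(q),cv2.minAreaRect(q),P[b].mean(0),P[b,2].max())
    br=m&(P[:,2]>.13)&(C[:,2]>C[:,0]+50)
    print('blue',br.sum(),P[br].mean(0),cv2.minAreaRect(P[br,:2].astype(np.float32)))
    w=(P[:,0]>.2)&(P[:,1]<-.1)&(P[:,1]>-.6)&(abs(P[:,2]-.015)<.005)&(C.min(1)>150)
    w=(P[:,0]>.2)&(P[:,1]<-.1)&(P[:,1]>-.6)&(abs(P[:,2]-.015)<.006)
    q=P[w,:2].astype(np.float32);print('board',w.sum(),cv2.minAreaRect(q),np.median(P[w],0))
    for zz in (.05,.056):pass
    r=(P[:,1]>.2)&(P[:,1]<.55)&(P[:,0]>.15)&(P[:,0]<.75)&(abs(P[:,2]-.062)<.005)&(C[:,0]>C[:,1]+40)
    q=P[r,:2]
    k=cv2.kmeans(q.astype(np.float32),3,None,(3,50,1e-4),5,2)
    for i in range(3):
        qq=q[k[1][:,0]==i].astype(np.float32);print('bowl',len(qq),cv2.minEnclosingCircle(qq),qq.mean(0))
im=np.load('top0.npz')['im'];save('cropbox.png',cv2.resize(im[130:230,150:400],None,fx=3.2,fy=3.2))
```

```text
top table z -0.00018291991862673385
lidtop 3751 ((0.5468735694885254, -0.013100259006023407), (0.2116064876317978, 0.12125301361083984), 81.54154205322266) 0.14499008866223684
bar 745 ((0.548893928527832, -0.012986011803150177), (0.21615491807460785, 0.04021400213241577), 82.01828002929688) [ 0.55321263 -0.01328912  0.18385333] 0.1920453928779695
blue 81 [ 0.53989937 -0.01319669  0.17522409] ((0.5396264791488647, -0.012332499027252197), (0.059160925447940826, 0.021782472729682922), 81.0382080078125)
board 11296 ((0.5225914716720581, -0.399806410074234), (0.6360629200935364, 0.3972517251968384), 0.7046560645103455) [ 0.48874162 -0.32167358  0.01462268]
bowl 307 ((0.5999082326889038, 0.3278845250606537), 0.08558540046215057) [0.5998572  0.32749122]
bowl 184 ((0.37183913588523865, 0.31613531708717346), 0.061072614043951035) [0.35172886 0.3174718 ]
bowl 242 ((0.4687312841415405, 0.32452458143234253), 0.07936546206474304) [0.45945117 0.32539567]
scene table z 0.00016745035310816725
lidtop 4015 ((0.5469616055488586, -0.016875460743904114), (0.21089154481887817, 0.1227976381778717), 81.60509490966797) 0.1450300803402259
bar 842 ((0.5497952103614807, -0.016701601445674896), (0.21408948302268982, 0.040779151022434235), 81.9913330078125) [ 0.55660363 -0.02099591  0.18367188] 0.19449336607849776
blue 114 [ 0.54691351 -0.01598921  0.17120903] ((0.5449703335762024, -0.01075458899140358), (0.07201600074768066, 0.04314432293176651), 81.14825439453125)
board 16384 ((0.4695293605327606, -0.2881424129009247), (0.4523182809352875, 0.4943930506706238), 57.998741149902344) [ 0.50828592 -0.32894797  0.01480861]
bowl 211 ((0.6270130276679993, 0.3211710751056671), 0.061080366373062134) [0.6473874  0.32182518]
bowl 311 ((0.3965977132320404, 0.31801632046699524), 0.08439243584871292) [0.39332286 0.31787506]
bowl 270 ((0.5295443534851074, 0.32452592253685), 0.07913854718208313) [0.5390971  0.32552767]
```

View pics/cropbox.png

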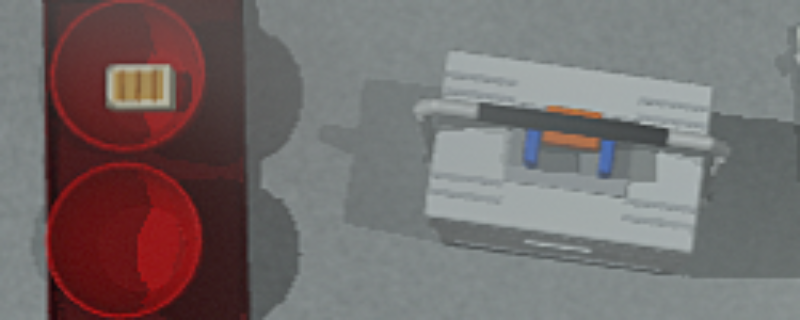

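```bash
cat >> h.py <<'E'
def circ(q):
    A=np.c_[2*q,np.ones(len(q))];x=np.linalg.lstsq(A,(q**2).sum(1),rcond=None)[0];return x[:2],np.sqrt(x[2]+x[:2]@x[:2])
def toolR(yaw):
    "tool x down, tool z along box y (yaw of box)"
    x=np.array([0,0,-1.]);z=np.array([-np.sin(yaw),np.cos(yaw),0]);return np.c_[x,np.cross(z,x),z]
def plan(p,Rm=None,s=None,base=None):
    s=s or arm.observe();R0=R.from_rotvec(s['ee_rot']);
    d=R0.inv().apply(np.array(p)-s['position'])*1000
    rv=np.zeros(3) if Rm is None else (R0.inv()*R.from_matrix(Rm)).as_rotvec(degrees=True)
    print('plan mm',np.round(d,1),'deg',np.round(rv,2),'| tool axes',np.round(R0.as_matrix(),2).tolist())
E
python3 - <<'E'
from h import *
s=arm.observe()
for n in ['top','scene']:
    s,im,d=grab(n)
    hsv=cv2.cvtColor(im,cv2.COLOR_RGB2HSV)
    for r in finder.regions_of(n,'board')[:1]:
        m=r['region']&(d>0);v,u=np.nonzero(m);P=world(n,s,np.c_[u,v],d[v,u]);P=P[abs(P[:,2]-.015)<.004]
        print(n,'board',r['confidence'],len(P),cv2.minAreaRect(P[:,:2].astype(np.float32)))
    for r in finder.regions_of(n,'empty_bowl')[:3]:
        m=r['region']&(d>0);v,u=np.nonzero(m);P=world(n,s,np.c_[u,v],d[v,u]);q=P[P[:,2]>.057]
        c,rad=circ(q[:,:2]);print('bowl',r['confidence'],r['bbox'],c,rad,q[:,2].max(),P[:,2].min())
    for r in finder.regions_of(n,'lid')[:1]:
        m=r['region']&(d>0);v,u=np.nonzero(m);P=world(n,s,np.c_[u,v],d[v,u]);q=P[abs(P[:,2]-.145)<.003]
        print('lid',len(q),cv2.minAreaRect(q[:,:2].astype(np.float32)))
    for t,z in (('lid_grip',.163),('empty_bowl',.006),('board',0),('knife',.015),('handle_bar',.183)):
        for r in finder.place_of(n,t)[:3]:print(t,round(r['confidence'],2),onz(n,s,r['xy'],z).round(4))
print(np.round(R.from_rotvec(s['ee_rot']).as_matrix(),3))
plan([0.49,0.04,.32],toolR(np.deg2rad(-8.4)))
E
```

```text
top board 0.6 10335 ((0.5036287307739258, -0.31956079602241516), (0.36089110374450684, 0.22034643590450287), 3.314025402069092)
bowl 0.84 [167.1, 180.2, 48.2, 49.1] [0.4987176  0.32449062] 0.05802610857268242 0.06675911745699015 0.0021513447963887877Traceback (most recent call last):
  File "<stdin>", line 11, in <module>
    return umr_maximum(a, axis, None, out, keepdims, initial, where)
ValueError: zero-size array to reduction operation maximum which has no identity
```

Run:
```python
from h import *
for n in ['top','scene']:
    s,im,d=grab(n)
    for what in ['board','lid','empty_bowl']:
      for r in finder.regions_of(n,what)[:3 if what=='empty_bowl' else 1]:
        m=r['region']&(d>0);v,u=np.nonzero(m);P=world(n,s,np.c_[u,v],d[v,u])
        if what=='empty_bowl':
            q=P[P[:,2]>.057]
            if len(q)>20: print(n,'bowl',r['confidence'],r['bbox'],*circ(q[:,:2]))
            continue
        q=P[abs(P[:,2]-(.015 if what=='board' else .145))<.003]
        if len(q)>20: print(n,what,r['confidence'],len(q),cv2.minAreaRect(q[:,:2].astype(np.float32)))
    for t,z in (('lid_grip',.163),('empty_bowl',.006),('board',0),('knife',.015),('handle_bar',.183)):
        for r in finder.place_of(n,t)[:2]:print(t,round(r['confidence'],2),onz(n,s,r['xy'],z).round(4))
plan([0.49,0.04,.32],toolR(np.deg2rad(-8.4)))
```

```text
top board 0.8 9219 ((0.5035197138786316, -0.3191889822483063), (0.36109960079193115, 0.22015079855918884), 3.473958969116211)
top lid 0.67 3175 ((0.546607255935669, -0.012564405798912048), (0.18966108560562134, 0.12026705592870712), 81.6812973022461)
top bowl 0.87 [166.6, 181.6, 47.9, 49.3] [0.49853487 0.32467135] 0.05807846664721891
lid_grip 0.9 [[ 0.5453 -0.0099  0.163 ]]
lid_grip 0.46 [[ 0.5598 -0.0133  0.163 ]]
empty_bowl 0.64 [[0.4962 0.3177 0.006 ]]
board 0.56 [[ 0.5099 -0.322   0.    ]]
knife 0.95 [[ 0.646  -0.3183  0.015 ]]
handle_bar 0.93 [[ 0.5554 -0.0244  0.183 ]]
handle_bar 0.59 [[ 0.1685 -0.3053  0.183 ]]
scene board 0.88 13793 ((0.5043027997016907, -0.3220687806606293), (0.3604666292667389, 0.21936729550361633), 3.4448330402374268)
scene lid 0.81 3350 ((0.5481837391853333, -0.01576109230518341), (0.19008398056030273, 0.12062197178602219), 81.56877136230469)
scene bowl 0.57 [406.4, 207.6, 49.3, 43.1] [0.4991441  0.32235694] 0.05779470517359943
scene bowl 0.34 [275.7, 253.4, 108.6, 81.2] [ 0.54865184 -0.01826028] 0.06711640624546245
lid_grip 0.84 [[ 0.5472 -0.013   0.163 ]]
empty_bowl 0.64 [[0.4759 0.0425 0.006 ]]
empty_bowl 0.63 [[0.5102 0.3206 0.006 ]]
board 0.93 [[ 0.5045 -0.3152  0.    ]]
knife 0.96 [[ 0.6475 -0.3192  0.015 ]]
handle_bar 0.76 [[ 0.1725 -0.3002  0.183 ]]
handle_bar 0.63 [[ 0.5528 -0.0175  0.183 ]]
plan mm [ -93.3 -464.4 -463.7] deg [-6.09  0.    0.  ] | tool axes [[0.0, -0.97, 0.25], [0.0, 0.25, 0.97], [-1.0, -0.0, 0.0]]
```

send_rows([
  [[-10,-20,-20,0,0,0,60],[-25,-50,-50,0,0,0,40],[-40,-82,-82,-1,0,0,20],[-50,-114,-114,-2,0,0,0],[-60,-146,-146,-3,0,0,0],[-70,-178,-178,-4,0,0,0],[-80,-210,-210,-5,0,0,0],[-93,-242,-242,-6.1,0,0,0]],
], grip_force=25)

```text
clock: 2.65
position: [0.3306, 0.3084, 0.3201]
ee_rot: [-1.101, 1.275, 1.101]
force: [1.9, 0.3, 0.1]
width: 0.353
```

Run:
```python
from h import *
plan([0.51,0.042,.32],toolR(np.deg2rad(-8.4)))
```

```text
plan mm [ 1.000e-01 -2.162e+02 -2.375e+02] deg [ 0.05  0.01 -0.01] | tool axes [[-0.0, -0.99, 0.15], [0.0, 0.15, 0.99], [-1.0, 0.0, 0.0]]
```

send_rows([
  [[0,-30,-33,0,0,0,0],[0,-62,-68,0,0,0,0],[0,-94,-103,0,0,0,0],[0,-126,-138,0,0,0,0],[0,-158,-173,0,0,0,0],[0,-190,-208,0,0,0,0],[0,-216,-237,0,0,0,0],[0,-216,-237,0,0,0,0]],
])

```text
clock: 3.45
position: [0.5113, 0.0385, 0.32]
ee_rot: [-1.097, 1.279, 1.092]
force: [-0.2, 0.6, 0.8]
width: 0.005
```

Run:
```python
from h import *
s,im,d=grab('wrist');save('w1.png',im)
print(s['position'],s['width'])
r=finder.regions_of('wrist','lid')[0]
m=r['region']&(d>0);v,u=np.nonzero(m);P=world('wrist',s,np.c_[u,v],d[v,u]);q=P[abs(P[:,2]-.145)<.003]
print(r['confidence'],np.median(q[:,2]),cv2.minAreaRect(q[:,:2].astype(np.float32)))
for t,z in (('lid_grip',.163),('handle_bar',.183)):
    for r in finder.place_of('wrist',t)[:2]:print(t,r['confidence'],r['xy'],onz('wrist',s,r['xy'],z))
plan([0.51,0.042,.168],toolR(np.deg2rad(-8.4)))
```

```text
[0.51126984 0.03852743 0.3199817 ] 0.0054624396484402185
0.86 0.14515935336673041 ((0.5445573925971985, -0.014898620545864105), (0.19019600749015808, 0.1195005550980568), 82.49004364013672)
lid_grip 0.81 [259.1, 272.5] [[ 0.54477623 -0.01593844  0.163     ]]
handle_bar 0.79 [258.9, 296.1] [[ 0.55608236 -0.01557728  0.183     ]]
plan mm [151.6  -1.8  -3.3] deg [ 0.09  0.03 -0.03] | tool axes [[-0.0, -0.99, 0.14], [0.0, 0.14, 0.99], [-1.0, 0.0, 0.0]]
```

View pics/w1.png

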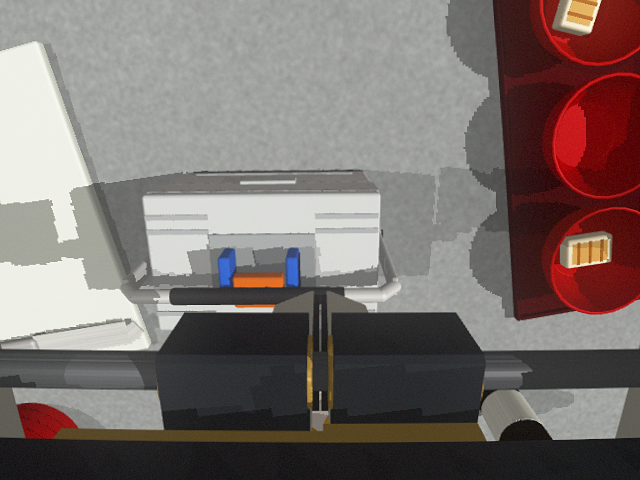

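The wrist view shows the white box's lid with blue buttons at (227,268) and (293,265). The orange tongue is at (260,282), and the bar at row 296 is upright. Next I lower the shut fingers in front of the bar.

send_rows([
  [[20,0,-1,0,0,0,0],[50,0,-2,0,0,0,0],[85,-1,-3,0,0,0,0],[115,-1,-3,0,0,0,0],[140,-2,-3,0,0,0,0],[150,-2,-3,0,0,0,0],[152,-2,-3,0,0,0,0],[152,-2,-3,0,0,0,0]],
])

```text
clock: 4.45
position: [0.5111, 0.0417, 0.1685]
ee_rot: [-1.101, 1.274, 1.101]
force: [-1.2, 0.1, 0.9]
width: 0.005
```

send_rows([
  [[0,-10,0,0,0,0,0],[0,-20,0,0,0,0,0],[0,-30,0,0,0,0,0],[0,-40,0,0,0,0,0],[0,-50,0,0,0,0,0],[0,-60,0,0,0,0,0],[0,-70,0,0,0,0,0],[0,-80,0,0,0,0,0]],
])

```text
clock: 5.25
position: [0.5908, 0.0292, 0.1677]
ee_rot: [-1.101, 1.275, 1.101]
force: [0.1, -0.2, 0.2]
width: 0.004
```

send_rows([
  [[0,-10,0,0,0,0,0],[0,-20,0,0,0,0,0],[0,-25,0,0,0,0,0],[0,-25,0,0,0,0,0],[0,-25,0,0,0,0,0],[-20,-25,0,0,0,0,0],[-60,-10,0,0,0,0,20],[-100,10,0,0,0,0,50]],
])

```text
clock: 6.05
position: [0.5791, 0.0307, 0.2682]
ee_rot: [-1.1, 1.277, 1.101]
force: [0.5, 0.2, 0.7]
width: 0.13
```

Run:
```python
from h import *
s,im,d=grab('scene');save('s2.png',im)
for t,z in (('handle_bar',.05),('lid_grip',.163)):
    for r in finder.place_of('scene',t)[:2]:print(t,r['confidence'],r['xy'],onz('scene',s,r['xy'],z))
plan([0.546,-0.0147,.30],toolR(np.deg2rad(-8.2)))
```

```text
handle_bar 0.78 [358.6, 360.6] [[ 0.67333278 -0.02869549  0.05      ]]
handle_bar 0.65 [117.5, 218.5] [[ 0.05454621 -0.30383844  0.05      ]]
lid_grip 0.96 [332.2, 287.8] [[ 0.54979175 -0.01577624  0.163     ]]
plan mm [-29.5  27.2 -50.2] deg [-0.16  0.15  0.26] | tool axes [[0.0, -0.99, 0.15], [0.0, 0.15, 0.99], [-1.0, -0.0, 0.0]]
```

View pics/s2.png

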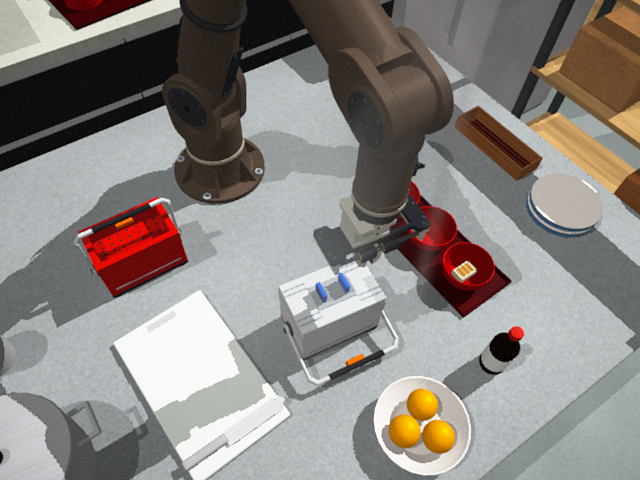

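The handle is down behind the box, with its bar at (357,361) in the scene view, and the lid is still shut. Next I go over the grip with the gripper open and measure the buttons from the wrist.

send_rows([
  [[-10,8,-15,0,0,0,100],[-20,16,-30,0,0,0,100],[-30,27,-50,0,0,0,100],[-30,27,-50,0,0,0,100],[-30,27,-50,0,0,0,100],[-30,27,-50,0,0,0,100],[-30,27,-50,0,0,0,100],[-30,27,-50,0,0,0,100]],
])

```text
clock: 7.0
position: [0.546, -0.0143, 0.2973]
ee_rot: [-1.101, 1.275, 1.102]
force: [-0.5, 0.2, -0.8]
width: 0.957
```

Run:
```python
from h import *
s,im,d=grab('wrist');save('w3.png',im)
print(s['position'],s['width'])
uv,P=cloud('wrist',s,d);C=im[uv[:,1],uv[:,0]].astype(int)
m=(C[:,2]>C[:,0]+50)&(P[:,2]>.14)&(P[:,2]<.19)&(abs(P[:,0]-.545)<.06)&(abs(P[:,1]+.015)<.06)
print('blue',m.sum(),P[m].min(0),P[m].max(0),cv2.minAreaRect(P[m&(P[:,2]>.172),:2].astype(np.float32)))
r=finder.regions_of('wrist','lid')[0]
mm=r['region']&(d>0);v,u=np.nonzero(mm);P=world('wrist',s,np.c_[u,v],d[v,u]);q=P[abs(P[:,2]-.145)<.003]
print(r['confidence'],np.median(q[:,2]),cv2.minAreaRect(q[:,:2].astype(np.float32)))
for r in finder.place_of('wrist','lid_grip')[:2]:print(r['confidence'],r['xy'],onz('wrist',s,r['xy'],.163))
```

```text
[ 0.5459928  -0.01426779  0.29727072] 0.956810291334861
blue 1407 [ 0.52428247 -0.04656585  0.14655431] [0.57655962 0.01696507 0.17841898] ((0.5453424453735352, -0.01500130444765091), (0.06022410839796066, 0.03537073731422424), 81.80720520019531)Traceback (most recent call last):
  File "<stdin>", line 7, in <module>
IndexError: list index out of range
```

View pics/w3.png

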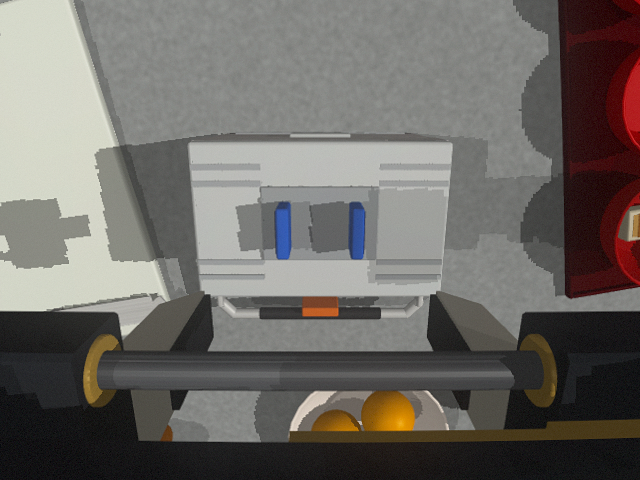

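The blue buttons are at (283,230) and (357,230), their centre measures (0.545,-0.015), and the fingers straddle them. I descend to TCP z of about 0.152.

send_rows([
  [[15,0,0,0,0,0,100],[40,0,0,0,0,0,100],[70,0,-1,0,0,0,100],[100,0,-1,0,0,0,100],[122,1,-1,0,0,0,100],[136,1,-1,0,0,0,100],[145,1,-1,0,0,0,100],[145,1,-1,0,0,0,100]],
])

```text
clock: 7.9
position: [0.5444, -0.0154, 0.1518]
ee_rot: [-1.1, 1.276, 1.102]
force: [-0.4, 0.7, 0.8]
width: 1.002
```

send_rows([
  [[0,0,0,0,0,0,60],[0,0,0,0,0,0,40],[0,0,0,0,0,0,30],[0,0,0,0,0,0,20],[0,0,0,0,0,0,20],[0,0,0,0,0,0,20],[0,0,0,0,0,0,20],[0,0,0,0,0,0,20]],
], grip_force=28)

```text
clock: 8.7
position: [0.5453, -0.0151, 0.1533]
ee_rot: [-1.101, 1.274, 1.101]
force: [-1.0, 0.8, 6.7]
width: 0.468
```

send_rows([
  [[-2,0,0,0,0,0,20],[-5,0,0,0,0,0,20],[-10,0,0,0,0,0,20],[-18,0,0,0,0,0,20],[-28,0,0,0,0,0,20],[-40,0,0,0,0,0,20],[-55,0,0,0,0,0,20],[-70,0,0,0,0,0,20]],
])

```text
clock: 9.5
position: [0.5449, -0.0156, 0.2242]
ee_rot: [-1.101, 1.274, 1.1]
force: [-0.8, 0.2, -3.4]
width: 0.47
```

Run:
```python
from h import *
s,im,d=grab('wrist');save('w4.png',im)
print(s)
s,im,d=grab('scene');save('s4.png',im)
yb=np.deg2rad(3.45)
c=np.array([.504,-.3205])+R.from_euler('z',yb).as_matrix()[:2,:2]@[-.030,0]
print(c);plan([*c,.26],toolR(np.deg2rad(0)))
```

```text
{'clock': 9.5, 'joints': array([-0.43389245,  0.31966091,  0.47879009,  1.8023091 , -0.1668603 ,
        1.05895397,  1.53042495]), 'dq': array([-0.05685432, -0.15402921,  0.04970204, -0.2005137 ,  0.09506592,
        0.33633235, -0.08516374]), 'joint_efforts': array([  0.5405966 , -52.2762394 ,   5.48214465, -30.34028649,
        -0.12850873,  -0.57473961,   0.17657324]), 'position': array([ 0.54494729, -0.0156471 ,  0.22418259]), 'ee_rot': array([-1.10078957,  1.27449102,  1.10018436]), 'force': array([-0.84657617,  0.22989132, -3.42312336]), 'ft_torque': array([-0.02707925, -0.01709391,  0.03171303]), 'width': 0.46993782727897654}
[ 0.47405437 -0.32230532]
plan mm [ -35.1   26.6 -313.8] deg [-8.4   0.05  0.25] | tool axes [[0.0, -0.99, 0.15], [0.0, 0.15, 0.99], [-1.0, -0.0, 0.0]]
```

View pics/w4.png

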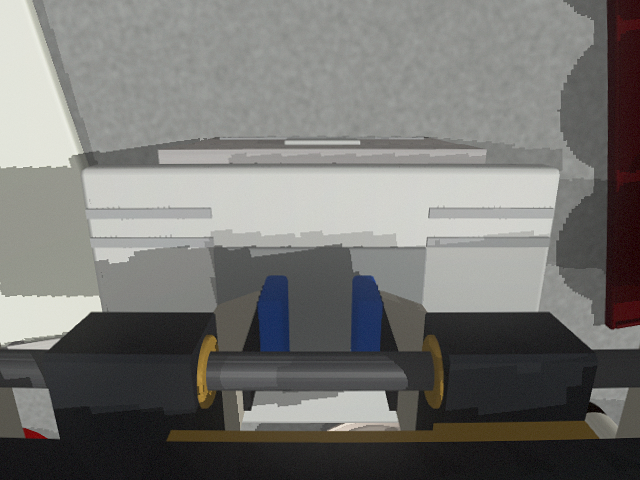

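View pics/s4.png

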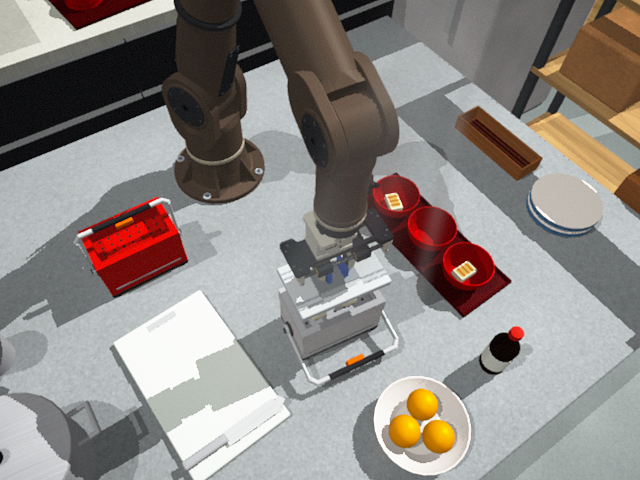

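The lid hangs level in the fingers, clear of the box, with the wrist force at -3.4 N, its own weight. I carry it to the board.

send_rows([
  [[-10,0,-8,0,0,0,20],[-20,2,-24,-1,0,0,20],[-28,4,-46,-2,0,0,20],[-34,7,-70,-3,0,0,20],[-35,10,-96,-4,0,0,20],[-35,12,-122,-5,0,0,20],[-35,14,-148,-6,0,0,20],[-35,16,-172,-7,0,0,20]],
])

```text
clock: 10.4
position: [0.5029, -0.1852, 0.2578]
ee_rot: [-1.191, 1.221, 1.192]
force: [0.5, 0.2, -3.4]
width: 0.468
```

Run:
```python
from h import *
s=arm.observe();print(s['width'],s['force'])
plan([.474,-.3223,.18],toolR(np.deg2rad(0)))
```

```text
0.4678377768705273 [ 0.54984772  0.19227627 -3.41784251]
plan mm [  77.8   25.5 -137.7] deg [-1.4  -0.01 -0.04] | tool axes [[-0.0, -1.0, 0.02], [-0.0, 0.02, 1.0], [-1.0, 0.0, -0.0]]
```

send_rows([
  [[2,4,-24,0,0,0,20],[6,8,-48,0,0,0,20],[14,12,-72,-1,0,0,20],[24,16,-94,-1.4,0,0,20],[38,20,-114,-1.4,0,0,20],[54,23,-128,-1.4,0,0,20],[68,25,-136,-1.4,0,0,20],[78,26,-138,-1.4,0,0,20]],
])

```text
clock: 11.2
position: [0.4735, -0.3215, 0.1786]
ee_rot: [-1.207, 1.211, 1.209]
force: [0.1, 0.3, -4.7]
width: 0.47
```

Run:
```python
from h import *
s,im,d=grab('scene');save('s5.png',im);print(s['position'],s['force'],s['width'])
plan([.474,-.3223,.056],toolR(np.deg2rad(0)))
```

```text
[ 0.47353939 -0.32149829  0.17857638] [ 0.06568605  0.27388746 -4.68668533] 0.4703331533278171
plan mm [121.2  -1.2  -1.9] deg [-0.04  0.08 -0.17] | tool axes [[-0.0, -1.0, 0.0], [0.0, 0.0, 1.0], [-1.0, 0.0, 0.0]]
```

View pics/s5.png

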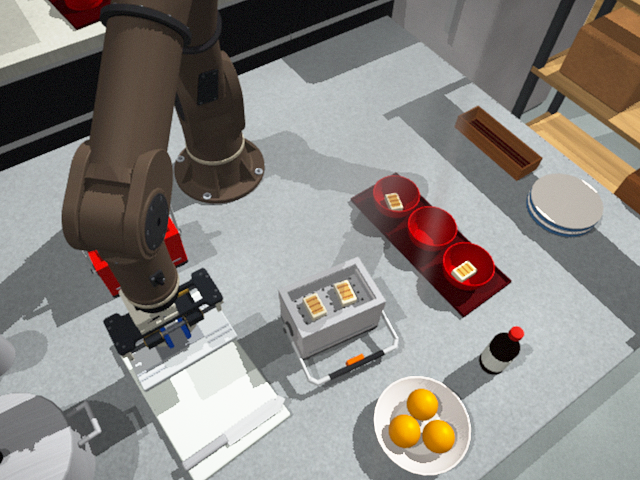

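The lid hangs over the clear part of the board and both cakes lie in the open box at (316,305) and (345,292). I lower the lid.

send_rows([
  [[12,0,0,0,0,0,20],[32,0,0,0,0,0,20],[55,0,0,0,0,0,20],[78,0,0,0,0,0,20],[96,0,0,0,0,0,20],[108,0,0,0,0,0,20],[115,0,0,0,0,0,20],[117,0,0,0,0,0,20]],
])

```text
clock: 12.05
position: [0.4748, -0.3203, 0.0624]
ee_rot: [-1.209, 1.209, 1.21]
force: [-0.6, 0.4, -4.9]
width: 0.47
```

send_rows([
  [[1,0,0,0,0,0,20],[2,0,0,0,0,0,20],[3,0,0,0,0,0,20],[4,0,0,0,0,0,20],[5,0,0,0,0,0,20],[6,0,0,0,0,0,20],[7,0,0,0,0,0,20],[7,0,0,0,0,0,20]],
])

```text
clock: 12.85
position: [0.4745, -0.3206, 0.0555]
ee_rot: [-1.209, 1.209, 1.21]
force: [-0.0, 0.9, -3.7]
width: 0.469
```

send_rows([
  [[1,0,0,0,0,0,20],[2,0,0,0,0,0,20],[3,0,0,0,0,0,20],[4,0,0,0,0,0,20],[4,0,0,0,0,0,20],[4,0,0,0,0,0,20],[4,0,0,0,0,0,20],[4,0,0,0,0,0,20]],
])

```text
clock: 13.65
position: [0.4748, -0.3208, 0.0535]
ee_rot: [-1.209, 1.208, 1.208]
force: [-5.1, 5.1, 18.8]
width: 0.466
```

Firm contact with the board. I ease off and release.

send_rows([
  [[-2,0,0,0,0,0,47],[-2,0,0,0,0,0,55],[-2,0,0,0,0,0,70],[-2,0,0,0,0,0,90],[-2,0,0,0,0,0,100],[-2,0,0,0,0,0,100],[-2,0,0,0,0,0,100],[-2,0,0,0,0,0,100]],
])

```text
clock: 14.45
position: [0.4747, -0.3206, 0.0537]
ee_rot: [-1.209, 1.209, 1.209]
force: [0.4, -0.7, 0.1]
width: 0.984
```

send_rows([
  [[-5,0,0,0,0,0,100],[-20,0,0,0,0,0,100],[-45,0,0,0,0,0,100],[-80,0,0,0,0,0,100],[-120,0,0,0,0,0,100],[-160,0,0,0,0,0,100],[-195,0,0,0,0,0,100],[-210,0,0,0,0,0,100]],
])

```text
clock: 15.25
position: [0.4754, -0.3217, 0.2678]
ee_rot: [-1.213, 1.208, 1.205]
force: [0.3, -0.2, -0.8]
width: 1.001
```

Run:
```python
from h import *
s,im,d=grab('scene');save('s6.png',im)
n='scene'
for t,z in (('lid_grip',.063),('knife',.015),('handle_bar',.05),('cake_1_c',.099)):
    for r in finder.place_of(n,t)[:4]:print(t,round(r['confidence'],2),np.round(r['xy']),onz(n,s,r['xy'],z).round(4))
uv,P=cloud(n,s,d);C=im[uv[:,1],uv[:,0]].astype(int)
m=(C[:,2]>C[:,0]+50)&(P[:,2]>.02)&(P[:,2]<.1)&(P[:,1]<-.2)
print('blue',P[m].min(0),P[m].max(0),P[m].mean(0))
for r in finder.regions_of(n,'lid')[:1]:
    v,u=np.nonzero(r['region']&(d>0));P=world(n,s,np.c_[u,v],d[v,u]);q=P[abs(P[:,2]-.045)<.006]
    A=np.c_[q[:,:2],np.ones(len(q))];print(r['bbox'],np.linalg.lstsq(A,q[:,2],rcond=None)[0],cv2.minAreaRect(q[:,:2].astype(np.float32)))
plan([.52,.0,.30],toolR(np.deg2rad(-8.2)))
```

```text
lid_grip 0.62 [186. 357.] [[ 0.4745 -0.3234  0.063 ]]
knife 0.89 [232. 435.] [[ 0.6493 -0.32    0.015 ]]
knife 0.15 [395. 204.] [[0.3749 0.3192 0.015 ]]
handle_bar 0.8 [357. 361.] [[ 0.6719 -0.0313  0.05  ]]
cake_1_c 0.94 [343. 293.] [[0.546  0.0194 0.099 ]]
blue [ 0.45042442 -0.35174507  0.04549602] [ 0.49558353 -0.28883775  0.08081956] [ 0.48070075 -0.32112058  0.07053027]
[138.1, 319.1, 106.3, 90.1] [-0.00136453  0.00054851  0.04650893] ((0.47671324014663696, -0.3215869069099426), (0.18995065987110138, 0.12289146333932877), 89.77058410644531)
plan mm [-37.3 -46.  320.2] deg [ 8.21  0.05 -0.11] | tool axes [[-0.0, -1.0, -0.0], [0.0, -0.0, 1.0], [-1.0, 0.0, 0.0]]
```

View pics/s6.png

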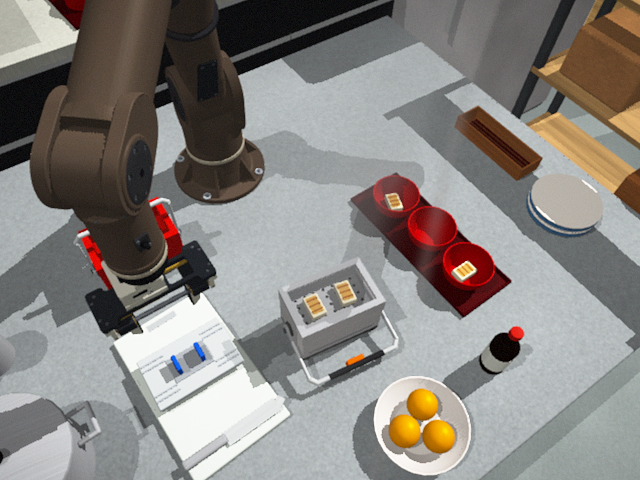

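The lid stands level on the board, with its buttons at (176,364) and (199,352); the measured tilt is about 0.001 rad. I use the +y cake at (344,292), nearest the bowls, and move over the box.

send_rows([
  [[-10,-5,20,0,0,0,100],[-20,-12,60,1,0,0,100],[-30,-20,105,3,0,0,90],[-37,-28,150,4,0,0,80],[-37,-36,195,6,0,0,70],[-37,-42,240,7,0,0,60],[-37,-46,285,8.2,0,0,55],[-37,-46,315,8.2,0,0,55]],
])

```text
clock: 16.35
position: [0.5201, -0.0018, 0.2993]
ee_rot: [-1.104, 1.274, 1.107]
force: [-0.1, 0.3, -0.3]
width: 0.566
```

Run:
```python
from h import *
n='wrist'
s,im,d=grab(n);save('w7.png',im);print(s['position'],s['width'])
for r in finder.place_of(n,'cake_1_c')[:4]:print(round(r['confidence'],2),np.round(r['xy']),onz(n,s,r['xy'],.099).round(4))
for r in finder.regions_of(n,'cake_1')[:4]:
    v,u=np.nonzero(r['region']&(d>0));P=world(n,s,np.c_[u,v],d[v,u]);q=P[abs(P[:,2]-.108)<.004]
    if len(q)>30: print(r['confidence'],r['bbox'],np.median(q[:,2]),cv2.minAreaRect(q[:,:2].astype(np.float32)))
```

```text
[ 0.52008912 -0.00175094  0.2992868 ] 0.5661631113373925
0.88 [351. 235.] [[0.5459 0.0207 0.099 ]]
0.89 [244.3, 203.2, 44.5, 61.4] 0.10806176699451411 ((0.5350557565689087, -0.051219429820775986), (0.03413917496800423, 0.05174490064382553), 82.73016357421875)
0.6 [330.5, 200.3, 44.1, 64.3] 0.1080930584715463 ((0.5449976325035095, 0.021163444966077805), (0.03399696946144104, 0.05233067646622658), 77.36473083496094)
```

View pics/w7.png

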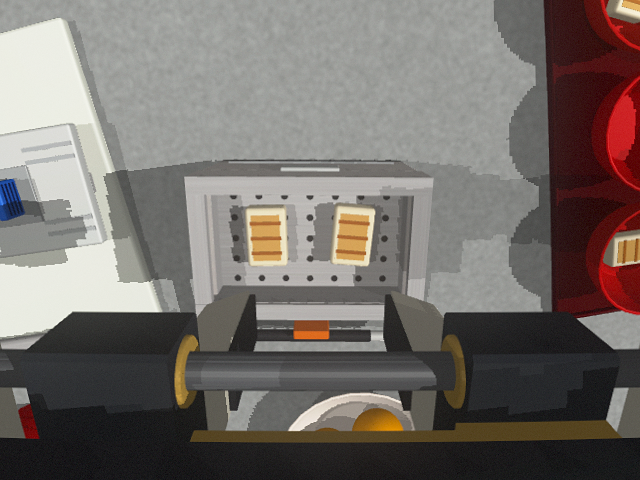

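The wrist view shows the cakes at (267,236) and (353,236). The right one is cake 1, centred at (0.545,0.021) with yaw about -12.6°.

Run:
```python
from h import *
plan([.545,.0205,.14],toolR(np.deg2rad(-12.3)))
```

```text
plan mm [159.3 -21.9  27. ] deg [ 4.38 -0.03 -0.14] | tool axes [[-0.0, -0.99, 0.14], [-0.0, 0.14, 0.99], [-1.0, 0.0, -0.0]]
```

send_rows([
  [[10,-8,10,2,0,0,48],[30,-18,22,4,0,0,48],[60,-22,27,4.4,0,0,48],[95,-22,27,4.4,0,0,48],[125,-22,27,4.4,0,0,48],[148,-22,27,4.4,0,0,48],[159,-22,27,4.4,0,0,48],[159,-22,27,4.4,0,0,48]],
])

```text
clock: 17.3
position: [0.5451, 0.0166, 0.1403]
ee_rot: [-1.044, 1.309, 1.046]
force: [-0.4, 0.1, 0.9]
width: 0.481
```

Run:
```python
from h import *
n='wrist'
s,im,d=grab(n);save('w8.png',im);print(s['position'],s['width'])
plan([.545,.0205,.096],toolR(np.deg2rad(-12.3)))
```

```text
[0.54506183 0.01657861 0.14025244] 0.48098882574258156
plan mm [45.6  1.7  3.4] deg [-0.37 -0.05 -0.05] | tool axes [[-0.0, -0.98, 0.22], [-0.0, 0.22, 0.98], [-1.0, 0.0, -0.0]]
```

View pics/w8.png

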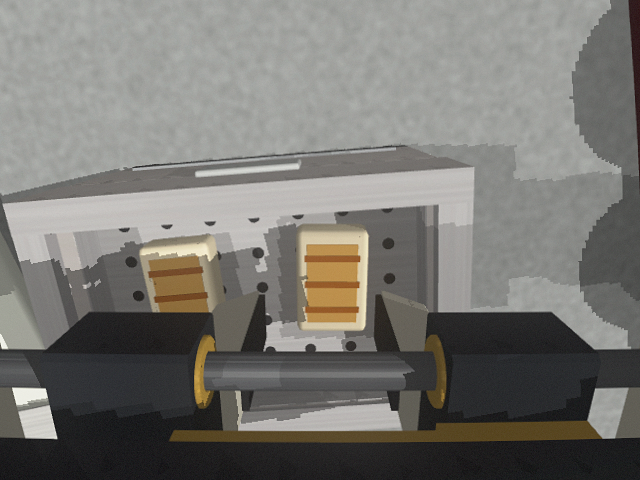

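The cake at (333,280) is aligned with the jaws and sits about 3 mm to the right; I correct that and descend.

send_rows([
  [[0,2,3,0,0,0,48],[5,2,3,0,0,0,48],[15,2,3,0,0,0,48],[26,2,3,0,0,0,48],[36,2,3,0,0,0,48],[43,2,3,0,0,0,48],[45,2,3,0,0,0,48],[45,2,3,0,0,0,48]],
])

```text
clock: 18.15
position: [0.5447, 0.0212, 0.0963]
ee_rot: [-1.046, 1.306, 1.046]
force: [0.3, -0.8, -0.1]
width: 0.479
```

send_rows([
  [[0,0,0,0,0,0,40],[0,0,0,0,0,0,30],[0,0,0,0,0,0,25],[0,0,0,0,0,0,25],[0,0,0,0,0,0,25],[0,0,0,0,0,0,25],[-3,0,0,0,0,0,25],[-8,0,0,0,0,0,25]],
], grip_force=12)

```text
clock: 18.95
position: [0.5444, 0.0213, 0.1046]
ee_rot: [-1.046, 1.306, 1.046]
force: [0.3, 0.3, -0.7]
width: 0.371
```

Run:
```python
from h import *
s=arm.observe();print(s['position'],s['width'],s['width']*92,s['force'])
```

```text
[0.54440692 0.02126741 0.10460324] 0.3713516762397848 34.164354214060204 [ 0.25794463  0.32914277 -0.71548113]
```

Gripped at 34 mm wide. I lift.

send_rows([
  [[-8,0,0,0,0,0,25],[-20,0,0,0,0,0,25],[-36,0,0,0,0,0,25],[-56,0,0,0,0,0,25],[-76,0,0,0,0,0,25],[-94,0,0,0,0,0,25],[-108,0,0,0,0,0,25],[-110,0,0,0,0,0,25]],
])

```text
clock: 19.75
position: [0.546, 0.0212, 0.2172]
ee_rot: [-1.047, 1.302, 1.044]
force: [-0.3, 0.2, -0.6]
width: 0.369
```

Run:
```python
from h import *
n='wrist'
s,im,d=grab(n);save('w9.png',im);print(s['position'],s['width'])
plan([.499,.3235,.18])
```

```text
[0.54595238 0.02120518 0.21723696] 0.3692356169046984
plan mm [ 36.4 111.4 284.8] deg [0. 0. 0.] | tool axes [[0.0, -0.98, 0.22], [0.0, 0.22, 0.98], [-1.0, -0.0, 0.0]]
```

View pics/w9.png

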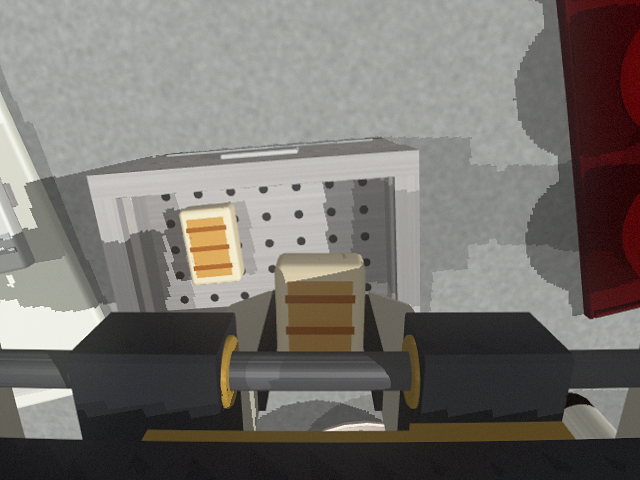

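send_rows([
  [[0,8,20,0,0,0,25],[0,22,56,0,0,0,25],[0,38,98,0,0,0,25],[0,55,140,0,0,0,25],[0,71,182,0,0,0,25],[0,87,224,0,0,0,25],[0,101,260,0,0,0,25],[0,111,285,0,0,0,25]],
])

```text
clock: 20.6
position: [0.497, 0.3269, 0.2138]
ee_rot: [-1.047, 1.305, 1.049]
force: [0.6, 0.7, -0.5]
width: 0.368
```

Run:
```python
from h import *
n='wrist'
s,im,d=grab(n);save('w10.png',im);print(s['position'],s['width'])
uv,P=cloud(n,s,d);C=im[uv[:,1],uv[:,0]].astype(int)
c=np.array([.499,.3235])
r=np.hypot(*(P[:,:2]-c).T)
m=(abs(P[:,2]-.061)<.003)&(r<.068)&(r>.045)&(C[:,0]>C[:,1]+40)
print(m.sum(),circ(P[m,:2]))
plan([.499,.3235,.08])
```

```text
[0.49697405 0.32685071 0.2137909 ] 0.36780905884085824
2063 (array([0.49694516, 0.32332325]), np.float64(0.05750682949587866))
plan mm [133.5  -5.4  -7.3] deg [0. 0. 0.] | tool axes [[-0.0, -0.98, 0.21], [0.0, 0.21, 0.98], [-1.0, 0.0, 0.0]]
```

View pics/w10.png

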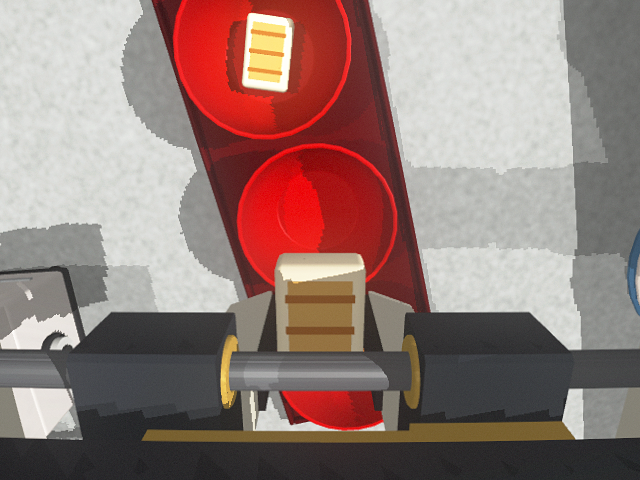

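The empty bowl, centred at (317,215) in the wrist view, measures (0.497,0.323). The cake is held over it. I lower in two stages.

send_rows([
  [[10,-2,-3,0,0,0,25],[30,-4,-6,0,0,0,25],[55,-4,-6,0,0,0,25],[80,-4,-6,0,0,0,25],[105,-4,-6,0,0,0,25],[122,-4,-6,0,0,0,25],[132,-4,-6,0,0,0,25],[133,-4,-6,0,0,0,25]],
])

```text
clock: 21.45
position: [0.5007, 0.3151, 0.0802]
ee_rot: [-1.046, 1.309, 1.045]
force: [-0.8, -0.0, 0.4]
width: 0.37
```

Run:
```python
from h import *
s=arm.observe();print(s['position'],s['force'],s['width'])
plan([.498,.3233,.024])
```

```text
[0.50069524 0.31513169 0.08020253] [-8.13772860e-01 -2.09781553e-04  4.18483837e-01] 0.3695047570479825
plan mm [56.2  4.3  7.5] deg [0. 0. 0.] | tool axes [[-0.0, -0.98, 0.22], [-0.0, 0.22, 0.98], [-1.0, 0.0, -0.0]]
```

send_rows([
  [[0,3,5,0,0,0,25],[5,4,7,0,0,0,25],[13,4,7,0,0,0,25],[21,4,7,0,0,0,25],[29,4,7,0,0,0,25],[35,4,7,0,0,0,25],[40,4,7,0,0,0,25],[40,4,7,0,0,0,25]],
])

```text
clock: 22.25
position: [0.4985, 0.3242, 0.0409]
ee_rot: [-1.046, 1.307, 1.046]
force: [-1.5, -0.6, -0.2]
width: 0.367
```

Run:
```python
from h import *
s=arm.observe();print(s['position'],s['force'],s['width'])
plan([.498,.3233,.020])
n='wrist';s,im,d=grab(n);save('w11.png',im)
```

```text
[0.49850286 0.32422502 0.04087615] [-1.45540467 -0.56616677 -0.22236464] 0.36731445056080936
plan mm [20.9  0.3 -1. ] deg [0. 0. 0.] | tool axes [[-0.0, -0.98, 0.22], [-0.0, 0.22, 0.98], [-1.0, 0.0, -0.0]]
```

View pics/w11.png

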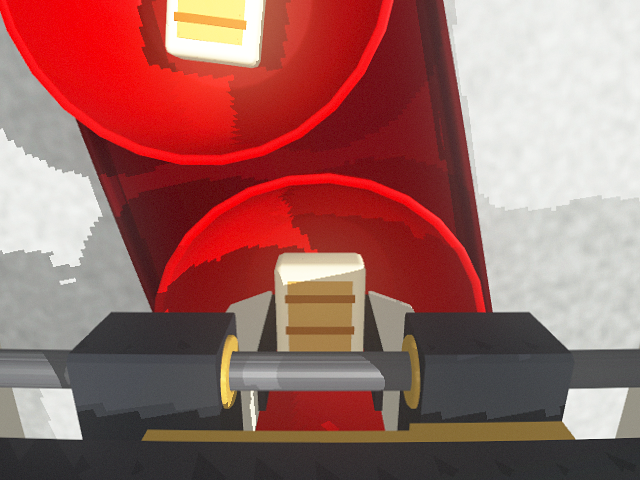

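The cake at (320,310) is centred in the bowl. I lower it slowly onto the bowl floor.

send_rows([
  [[3,0,0,0,0,0,25],[6,0,0,0,0,0,25],[9,0,0,0,0,0,25],[12,0,0,0,0,0,25],[15,0,0,0,0,0,25],[18,0,0,0,0,0,25],[19,0,0,0,0,0,25],[19,0,0,0,0,0,25]],
])

```text
clock: 23.1
position: [0.4988, 0.3245, 0.0226]
ee_rot: [-1.046, 1.305, 1.046]
force: [0.1, -0.6, -0.3]
width: 0.369
```

send_rows([
  [[1,0,0,0,0,0,25],[2,0,0,0,0,0,25],[3,0,0,0,0,0,25],[3,0,0,0,0,0,25],[3,0,0,0,0,0,38],[3,0,0,0,0,0,42],[3,0,0,0,0,0,45],[3,0,0,0,0,0,45]],
])

```text
clock: 23.9
position: [0.4989, 0.3246, 0.0198]
ee_rot: [-1.046, 1.305, 1.046]
force: [-1.0, -0.3, -0.1]
width: 0.445
```

send_rows([
  [[-2,0,0,0,0,0,45],[-6,0,0,0,0,0,45],[-14,0,0,0,0,0,48],[-26,0,0,0,0,0,50],[-45,0,0,0,0,0,50],[-80,0,0,0,0,0,50],[-120,0,0,0,0,0,50],[-160,0,0,0,0,0,50]],
])

```text
clock: 24.7
position: [0.4987, 0.3243, 0.1822]
ee_rot: [-1.046, 1.305, 1.045]
force: [0.5, 0.9, 0.1]
width: 0.495
```

send_rows([
  [[-20,-8,0,0,0,0,50],[-40,-20,0,0,0,0,50],[-60,-40,0,0,0,0,50],[-70,-60,0,0,0,0,50],[-80,-80,0,0,0,0,50],[-80,-80,0,0,0,0,50],[-80,-80,0,0,0,0,50],[-80,-80,0,0,0,0,50]],
])

```text
clock: 25.5
position: [0.5757, 0.3076, 0.2595]
ee_rot: [-1.046, 1.306, 1.047]
force: [0.4, -0.2, -0.4]
width: 0.504
```

Run:
```python
from h import *
n='wrist'
s,im,d=grab(n);save('w12.png',im);print(s['position'],s['width'],s['force'])
uv,P=cloud(n,s,d);C=im[uv[:,1],uv[:,0]].astype(int)
r=np.hypot(*(P[:,:2]-[.498,.3235]).T)
m=(abs(P[:,2]-.061)<.003)&(r<.068)&(r>.045)&(C[:,0]>C[:,1]+40);print('rim',m.sum(),circ(P[m,:2]))
q=P[(r<.04)&(C[:,1]>110)&(P[:,2]<.05)];print('cake',q.mean(0),np.median(q[:,2]),cv2.minAreaRect(q[:,:2].astype(np.float32)))
n='scene';s,im,d=grab(n);save('s12.png',im)
for t,z in (('lid_grip',.063),('knife',.015),('handle_bar',.05),('cake_1_c',.099)):
    for r in finder.place_of(n,t)[:4]:print(t,round(r['confidence'],2),np.round(r['xy']),onz(n,s,r['xy'],z).round(4))
```

```text
[0.57572383 0.30761659 0.25953613] 0.504363938556046 [ 0.36966376 -0.16041642 -0.37834707]
rim 2463 (array([0.49749248, 0.3235455 ]), np.float64(0.05741176659405382))
cake [0.49852185 0.32389223 0.02983304] 0.030122710723691992 ((0.49902182817459106, 0.3239821493625641), (0.03489626944065094, 0.0514698252081871), 77.50281524658203)
lid_grip 0.85 [189. 356.] [[ 0.4746 -0.3175  0.063 ]]
knife 0.82 [232. 434.] [[ 0.6481 -0.318   0.015 ]]
knife 0.24 [464. 277.] [[0.6378 0.3179 0.015 ]]
handle_bar 0.93 [358. 361.] [[ 0.673  -0.0295  0.05  ]]
handle_bar 0.72 [117. 219.] [[ 0.0548 -0.3057  0.05  ]]
cake_1_c 0.77 [427. 236.] [[0.5338 0.2685 0.099 ]]
```

View pics/w12.png

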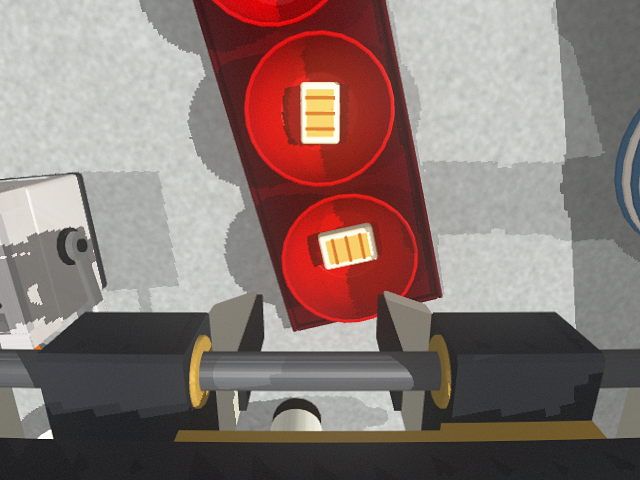

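View pics/s12.png

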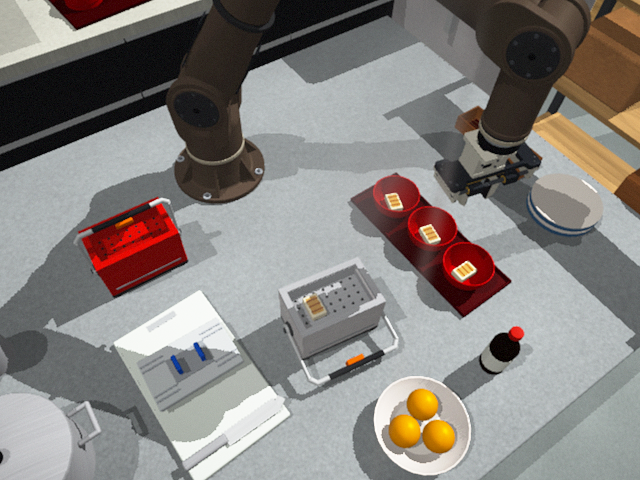

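The wrist view shows the cake at (320,112), centred in its bowl. The scene view shows the lid on the board at (189,356), the other cake in the box at (315,305), the handle down, and the arm clear.

Run:
```python
from cell import arm
print(arm.sign_off())
```

```text
the job is handed in; nothing more can be done
None
```

I handed the job in at about 26 s, well under the 69 s limit; no verdict was reported. I swung the handle down, squeezed the buttons and set the lid level on the board's clear part. The rice cake from the +y half of the box is now in the middle, empty bowl.

What my last checks showed:
- **Cake:** its centre is about 1.5 mm from the bowl's axis, resting on the inner floor with its top at 30 mm. The bowl did not move measurably.
- **Lid:** its grip is at (0.475, -0.318), about 30 mm on the robot's side of the board's centre. I measured its tilt right after release, at about 0.001 rad.
- **Handle:** down behind the box. I judged this from the picture and the bar's position; the angle itself was not measured.
- **Left alone:** the knife reads within about 3 mm of where it started. The other cake is still in the box and both filled bowls look untouched.
- **Arm:** stopped above and clear of everything, with only noise on the wrist force.

- **Disagreements:** the cameras differed by 2–3 mm on positions, within calibration. At the end the finder reported only the cake in the bowl and missed the one in the box, which I confirmed by eye.
- **Extra force:** setting the lid down pressed on the board with about 19 N before I eased off.

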